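# Feel along the sloping edge of a nesting-box side

## Task

Before the roof goes on, feel the sloping top edge of the nesting box's upright side board for splinters: with the fingers closed, put the fingertips on the edge at its low end and run them lightly up along the edge to its high end, touching all the way, then lift off clear. Touch gently and do not press hard, pinch, lift, shift or tip the box, and leave the glue bottle, the offcuts and the little jar alone.

Things in the scene. Friction and masses are not known exactly. Their poses are not given: they have to be found in the camera images.
- nestbox: Loose half-built pine nesting box, 1 to 1.6 kg, rigid: two 18 mm boards in an L. Upright side board 200 mm long (x), y -9 to +9 mm; its narrow top edge slopes straight from 100 mm high at x = -100 mm to 150 mm at x = +100 mm. Floor board 200 x 130 x 18 mm flat on the bench on its -y side. Origin: on the bench under the middle of the side board; z up. Only friction holds it
- edge_low (a point): Low end of the sloping edge: the end point on the middle of its 18 mm width, 100 mm above the bench. The stroke starts here, on the last 15 to 20 mm of the edge
- edge_high (a point): High end of the sloping edge: the end point on the middle of its width, 150 mm above the bench. The stroke ends here, on the last 15 to 20 mm of the edge
- glue_mid (a point): Bystander: white glue bottle, 52 mm diameter, 130 mm tall, upright on the bench, with a green band and a red cap; point at its centre, half-way up
- offcuts: Bystander: small stack of pale offcut boards, about 110 x 75 x 53 mm; origin at the centre of its underside
- jar_mid (a point): Bystander: small closed amber glass jar, 42 mm diameter, 60 mm tall, standing loose on the floor board of the box, 65 to 100 mm from the side board's mid-plane; point at its centre, half-way up
Not all that is in view belongs to the job. Several things have the shape of the nestbox; the one meant has the colours described above.

How it is judged:
On the way, in this order (a step that is already met when the one before it is completed fails the run):
1. fingertips touch the sloping edge at its low end (x of the grasp point in the frame of nestbox between -0.118 and -0.076 m and y of the grasp point in the frame of nestbox between -0.025 and 0.025 m and z of the grasp point in the frame of nestbox above 0.108 m and contact force between the fingers and nestbox above 0.15 N).
2. fingertips touch the edge on the way up, part 2 of 8 (x of the grasp point in the frame of nestbox between -0.068 and -0.052 m and y of the grasp point in the frame of nestbox between -0.025 and 0.025 m and z of the grasp point in the frame of nestbox above 0.114 m and contact force between the fingers and nestbox above 0.15 N).
3. fingertips touch the edge on the way up, part 3 of 8 (x of the grasp point in the frame of nestbox between -0.044 and -0.028 m and y of the grasp point in the frame of nestbox between -0.025 and 0.025 m and z of the grasp point in the frame of nestbox above 0.12 m and contact force between the fingers and nestbox above 0.15 N).
4. fingertips touch the edge on the way up, part 4 of 8 (x of the grasp point in the frame of nestbox between -0.02 and -0.004 m and y of the grasp point in the frame of nestbox between -0.025 and 0.025 m and z of the grasp point in the frame of nestbox above 0.126 m and contact force between the fingers and nestbox above 0.15 N).
5. fingertips touch the edge on the way up, part 5 of 8 (x of the grasp point in the frame of nestbox between 0.004 and 0.02 m and y of the grasp point in the frame of nestbox between -0.025 and 0.025 m and z of the grasp point in the frame of nestbox above 0.132 m and contact force between the fingers and nestbox above 0.15 N).
6. fingertips touch the edge on the way up, part 6 of 8 (x of the grasp point in the frame of nestbox between 0.028 and 0.044 m and y of the grasp point in the frame of nestbox between -0.025 and 0.025 m and z of the grasp point in the frame of nestbox above 0.138 m and contact force between the fingers and nestbox above 0.15 N).
7. fingertips touch the edge on the way up, part 7 of 8 (x of the grasp point in the frame of nestbox between 0.052 and 0.068 m and y of the grasp point in the frame of nestbox between -0.025 and 0.025 m and z of the grasp point in the frame of nestbox above 0.144 m and contact force between the fingers and nestbox above 0.15 N).
8. fingertips touch the edge at the high end (x of the grasp point in the frame of nestbox between 0.076 and 0.118 m and y of the grasp point in the frame of nestbox between -0.025 and 0.025 m and z of the grasp point in the frame of nestbox above 0.15 m and contact force between the fingers and nestbox above 0.15 N).
At the end, for the whole second after the job is handed in: The fingertips have touched the edge in each eighth of its length, in order from the low end to the high end; the box stands flat and at rest within 15 mm of where it was, and the bystanders are within 15 mm of where they were (distance of each of nestbox, glue_mid, offcuts, jar_mid from where it was at the start of the episode below 0.015 m and angle between nestbox's own z axis and vertical below 0.03 rad and linear speed of nestbox below 0.01 m/s).
It fails at once if the box is pressed harder than 25 N (contact force between the fingers and nestbox above 25 N).
It fails at once if the box is shifted by more than 15 mm, or lifted or carried (distance of nestbox from where it was at the start of the episode above 0.015 m or height (world z) of nestbox above 0.008 m).
It fails at once if the box is tipped (angle between nestbox's own z axis and vertical above 0.08 rad).
It fails at once if a bystander is moved by more than 15 mm (distance of any of glue_mid, offcuts, jar_mid from where it was at the start of the episode above 0.015 m).
It also fails if it takes over 54 s, if anything falls off the work surface, if the arm or the gripper's body presses on something with over 40 N, if the wrist force passes 120 N, or if a joint passes its speed limit or range.

## Robot

A 7-joint arm with a two-finger parallel gripper is mounted at the origin on the work surface. World frame = base frame: x ahead of the robot, y to its left, z up, the work surface at z = 0. Lengths are in m, angles in rad, forces in N, time in s.
With the tool pointing down it reaches from about 0.425 to 0.95 m from the base axis. Payload 4.7 kg.
Tool frame: the origin (TCP) lies between the finger pads; the fingertips stand 19 mm ahead of it and the grasp point (between the pads) is the TCP (nose_length is the distance from the TCP to the fingertips, in m); z points along the fingers, y is the direction in which the jaws open and shut (so a half turn about z gives the same grasp; the last joint's range is limited). The gripper opens to 85 mm and grips with 20 to 120 N. Pads are 22 mm wide; open, the fingers measure 114 mm over their backs; the gripper's body (76 mm by 85 mm) begins 54 mm behind the grasp point. The pads swing forward as they close: fully open they stand 13 mm farther back than shut.
Start: joints at [-1.134, 0.469, -0.049, 1.532, 0.024, 1.141, -0.082], TCP at [0.303, 0.603, 0.25] pointing down, gripper open.
Joint ranges: [-2.59, 2.59], [-0.33, 1.99], [-1.39, 1.29], [0.1, 2.45], [-1.04, 4.18], [0.21, 1.99], [-2.66, 2.66]. Speed limits (rad/s): [2.57, 2.57, 3.14, 3.14, 3.14, 3.14, 3.14].

## Interface

Orientations are given as a unit quaternion [w, x, y, z].
In Python, from workcell import get_state, capture, close_job, nose_length gives the robot as it stands.
- The arm moves only by the tool step_arm, never from a script. Its argument "motion" is a list of rows, each an object of numbers: "x", "y", "z": the shift along the tool's x, y, z in m; "twist": the turn about the tool's z in degrees; "gripper": the gripper's target within -1 to 1 (fully open at 1, half-way at 0, shut at -1). In form: [{"x": .., "y": .., "z": .., "twist": .., "gripper": ..}, ...]. A call has 1 to 12 rows; each row is the pose to reach, as a shift and turn from the pose commanded when the call began, along the tool's axes at that moment; what a row does not reach only later rows make up. A row lasts 1/12 s, in which the tool goes at most 41.7 mm and 7.16 degrees, less where a joint would pass 70% of its speed; a pose out of reach is approached as far as the arm can. A call with a gripper value outside its range is refused whole. The fingers move at their own pace and stop on an object; the grip force is fixed at half the most. Time passes only in rows, so rows that repeat a pose let the fingers close. It gives the time, the measured TCP pose, the force and the opening at its end, in the units of the state.
- get_state(): the state, without advancing time (a new reading comes with each control period).
- capture(name): name is "side" or "top" or "wrist"; returns a dict with "img" (420x560x3 uint8, red, green, blue), "depth" (420x560 float32, m along the optical axis (not along the pixel's ray), 0 where there is no reading), "mtx" (3x3 intrinsics, pixels), "extrinsics" (4x4, takes a point from camera to world coordinates). Camera axes: x right, y up, looking along -z (the intrinsics and any distortion apply to the point x, -y, -z); pixel columns grow to the right and rows downward; lengths in m; the calibration is good to about 2 mm. The wrist camera is an equidistant fisheye: a pixel r from the principal point sees the ray r / f radians off the axis. A picture is of the moment at which its call begins.
- close_job(): hands the job in, once; it reports no verdict.
The state is a dict: "t": time; "joint_positions": joint angles; "qd": joint speeds; "tau": joint torques, N m; "ee_pos": TCP position; "orientation": TCP orientation; "wrist_force": force on the tool from outside, world axes, zero at the start; "ft_torque": the same for the moment, N m; "opening": opening from 0.0 (shut) to 1.0 (fully open).
Only numpy, scipy, OpenCV 4.12 (cv2) and the standard library are available. Lean on these libraries where they do the work, as an engineer would, in place of code of your own. Each camera call takes 0.05 s, during which the arm holds its last target.

## Working session

There is one attempt and no reset: what is moved stays moved. The work goes in short steps, Python scripts to look and compute and a tool call to move; the robot and the scene stay as the last step left them, time stands still between calls to the robot, and variables do not carry over. Pictures are saved under pics/ and viewed, and the job is handed in when it is done.

Besides the shell and the picture viewer there is one more tool, called after "Request:" as a command line: name --argument value ..., lists and objects as JSON in quotes. step_arm: Moves the arm, as the interface text tells. Its arguments: {"type":"object","properties":{"motion":{"type":"array"}},"required":["motion"]}

```bash
mkdir -p pics; ls
python3 - <<'E'
from workcell import *
import cv2,numpy as np
print(get_state(), nose_length if not callable(nose_length) else nose_length())
for n in("top","side"):
    c=capture(n); cv2.imwrite(f"pics/{n}1.png",c["img"][...,::-1]); np.savez(f"{n}1.npz",**c)
    print(c["mtx"],c["extrinsics"])
E
```

```text
pics
{'t': 0.0, 'joint_positions': array([-1.13392212,  0.46945119, -0.0485986 ,  1.53370014,  0.02411701,
        1.14100711, -0.08227319]), 'qd': array([-0.00131621,  0.00073221, -0.00035338, -0.00112958,  0.00059087,
       -0.00059764,  0.00200382]), 'tau': array([-6.14142264e-04, -5.10292554e+01, -4.67625016e-02, -2.37713456e+01,
        1.07309953e-02,  7.29178078e-03, -5.90910489e-06]), 'ee_pos': array([0.30289564, 0.60260509, 0.2492522 ]), 'orientation': array([-1.85743475e-04,  2.30753991e-01,  9.73011622e-01, -9.72145254e-04]), 'wrist_force': array([ 0.04342599, -0.34810384,  0.04495763]), 'ft_torque': array([-0.01390989,  0.05500386, -0.00080206]), 'opening': 0.9982705031001591} 0.019
[[529.00908647   0.         271.62256309]
 [  0.         529.00908647 208.02124608]
 [  0.           0.           1.        ]] [[ 0.01551376  0.99927081 -0.03488806  0.60671341]
 [-0.99983768  0.01582339  0.00861645  0.00668953]
 [ 0.00916221  0.03474873  0.99935408  1.47098804]
 [ 0.          0.          0.          1.        ]]
[[516.33159731   0.         283.77940842]
 [  0.         516.33159731 209.01318839]
 [  0.           0.           1.        ]] [[ 0.92427556  0.23877251 -0.29782944  0.21603795]
 [-0.3817015   0.58693165 -0.71401344 -1.11750049]
 [ 0.00431875  0.77362712  0.63362641  1.088994  ]
 [ 0.          0.          0.          1.        ]]
```

View pics/top1.png

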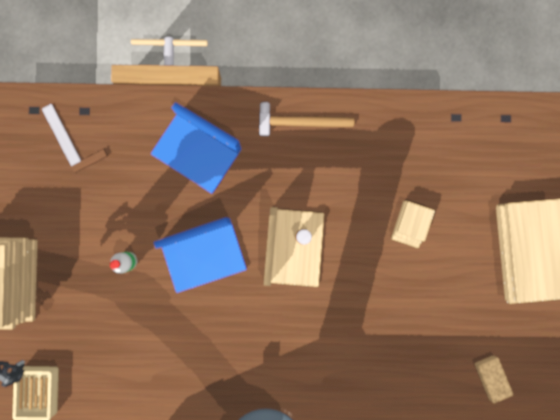

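View pics/side1.png

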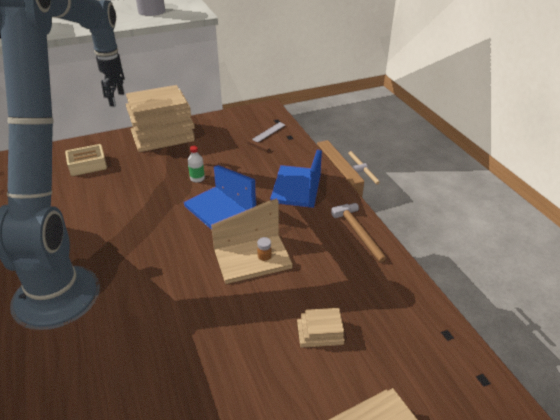

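The pine box is in the middle of the top view, with its side board at columns 265–272, rows 207–286. The jar stands on its floor at (304,237). The blue boxes are decoys. In the side view, the edge runs from (213,240) to (278,207). Next I'll fit its position with depth.

```bash
cat > h.py <<'E'
import numpy as np
def cloud(c):
    d=c["depth"];K=c["mtx"];T=c["extrinsics"]
    v,u=np.mgrid[:d.shape[0],:d.shape[1]]
    P=np.stack([(u-K[0,2])/K[0,0]*d,-(v-K[1,2])/K[1,1]*d,-d],-1)
    W=P@T[:3,:3].T+T[:3,3]; W[d==0]=np.nan
    return W
E
python3 - <<'E'
import numpy as np,cv2
from h import *
for n in("top","side"):
    c=np.load(f"{n}1.npz");W=cloud(c);im=c["img"]
    if n=="top":
        print("ground",np.nanmedian(W[300:320,200:350,2]))
        for r in range(204,292,6): print(r,[(np.round(W[r,k],3)).tolist() for k in range(263,275,2)])
        print("jar",W[237,304]); print("corners",W[210,320],W[284,316],W[280,280])
    crop=im[195:300,150:340] if n=="side" else im[190:300,150:340]
    cv2.imwrite(f"pics/{n}crop.png",cv2.resize(crop[...,::-1],None,fx=4,fy=4,interpolation=cv2.INTER_CUBIC))
E
```

```text
ground 0.0004478624867079173
204 [[0.669, 0.018, 0.002], [0.669, 0.013, -0.001], [0.669, 0.007, 0.0], [0.669, 0.001, 0.001], [0.669, -0.004, 0.0], [0.669, -0.01, 0.001]]
210 [[0.652, 0.018, -0.003], [0.652, 0.012, -0.003], [0.652, 0.007, 0.005], [0.652, 0.001, 0.006], [0.648, -0.003, 0.147], [0.648, -0.008, 0.152]]
216 [[0.635, 0.018, 0.002], [0.635, 0.012, 0.004], [0.636, 0.007, 0.002], [0.636, 0.001, -0.001], [nan, nan, nan], [0.633, -0.009, 0.144]]
222 [[0.619, 0.017, 0.0], [0.619, 0.012, 0.003], [0.619, 0.006, -0.004], [0.618, 0.001, 0.144], [0.618, -0.004, 0.144], [0.618, -0.009, 0.139]]
228 [[0.602, 0.017, 0.0], [0.602, 0.012, 0.002], [0.602, 0.006, -0.0], [0.603, 0.001, 0.138], [0.603, -0.004, 0.137], [0.603, -0.009, 0.133]]
234 [[0.585, 0.017, -0.005], [0.586, 0.011, -0.002], [0.586, 0.006, 0.004], [0.588, 0.001, 0.132], [0.588, -0.004, 0.134], [0.588, -0.009, 0.13]]
240 [[0.569, 0.017, 0.003], [0.569, 0.011, -0.002], [0.569, 0.005, 0.012], [0.572, 0.001, 0.129], [0.572, -0.005, 0.128], [0.573, -0.01, 0.126]]
246 [[0.552, 0.016, 0.0], [0.552, 0.011, 0.002], [0.557, 0.005, 0.1
[... 546 characters left out ...]
], [0.495, 0.004, 0.109], [0.495, -0.001, 0.104], [0.495, -0.006, 0.113], [0.488, -0.012, 0.025]]
276 [[0.469, 0.015, 0.002], [0.479, 0.009, 0.105], [0.479, 0.004, 0.106], [0.479, -0.001, 0.105], [0.48, -0.006, 0.107], [0.472, -0.012, 0.022]]
282 [[0.453, 0.015, 0.0], [0.463, 0.009, 0.101], [0.464, 0.004, 0.105], [0.464, -0.001, 0.102], [0.455, -0.007, 0.016], [0.455, -0.013, 0.019]]
288 [[0.436, 0.014, 0.002], [0.436, 0.009, -0.005], [0.436, 0.003, -0.001], [0.437, -0.002, 0.004], [0.436, -0.008, -0.006], [0.436, -0.013, -0.003]]
jar [ 0.58048255 -0.09139239  0.08227707]
corners [ 0.65454714 -0.14034077  0.00428825] [ 0.45149339 -0.13035604  0.01962813] [ 0.46047088 -0.0318949   0.01489659]
```

View pics/topcrop.png

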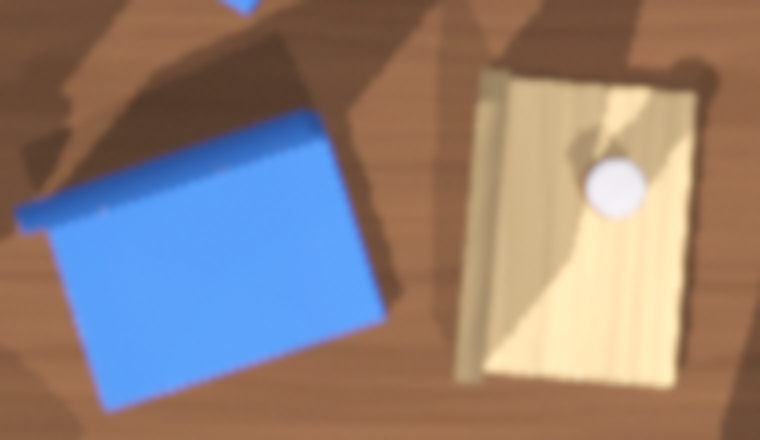

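View pics/sidecrop.png

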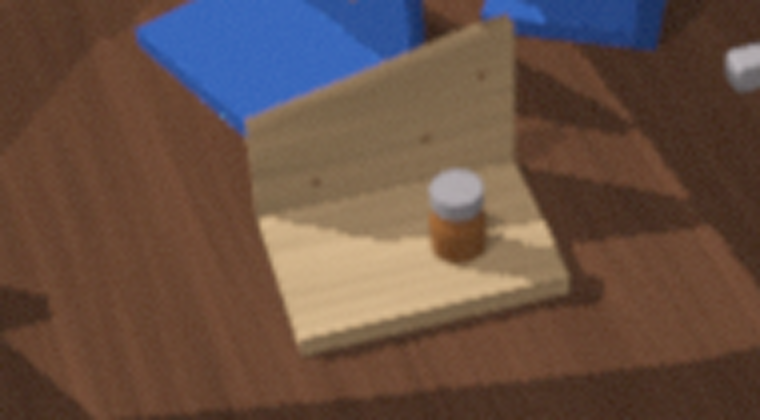

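Run:
```python
import numpy as np
from h import *
for n in("top","side"):
    c=np.load(f"{n}1.npz");W=cloud(c).reshape(-1,3)
    P=W[(W[:,0]>.44)&(W[:,0]<.67)&(abs(W[:,1])<.04)&(W[:,2]>.09)]
    s=abs(P[:,2]-(.1+.25*(P[:,0]-.455)))<.01
    Q=P[s]; print(n,len(P),len(Q),Q.min(0),Q.max(0))
    print("y fit",np.polyfit(Q[:,0]-.555,Q[:,1],1),"z fit",np.polyfit(Q[:,0]-.555,Q[:,2],1))
    K=c["mtx"];T=c["extrinsics"]
    def ray(u,v,z):
        d=T[:3,:3]@np.array([(u-K[0,2])/K[0,0],-(v-K[1,2])/K[1,1],-1]);return T[:3,3]+d*(z-T[2,3])/d[2]
    o=(150,190) if n=="top" else(150,195)
    pts=[(456,381,.1),(483,383,.1),(484,68,.15),(510,72,.15)] if n=="top" else [(247,120,.1),(513,17,.15)]
    for a,b,z in pts: print(ray(o[0]+a/4-.4,o[1]+b/4-.4,z).round(4))
    if n=="top":
        for a,b,z in [(697,94,.018),(674,387,.018)]:print("floor",ray(o[0]+a/4-.4,o[1]+b/4-.4,z).round(4))
```

```text
top 554 553 [ 0.45522301 -0.01814179  0.09556928] [0.65320233 0.01175499 0.1559015 ]
y fit [-0.06842762 -0.00254946] z fit [0.24876435 0.12548743]
[0.4559 0.0125 0.1   ]
[ 0.4549 -0.0049  0.1   ]
[ 0.6563 -0.0021  0.15  ]
[ 0.6541 -0.0184  0.15  ]
floor [ 0.6457 -0.1497  0.018 ]
floor [ 0.445  -0.1363  0.018 ]
side 874 456 [ 0.45469783 -0.02373707  0.09055407] [0.65464157 0.0142274  0.15230363]
y fit [-0.06899897 -0.00799673] z fit [0.2485653  0.12261965]
[0.4581 0.0102 0.1   ]
[ 0.6593 -0.0092  0.15  ]
```

Request:
step_arm --motion '[{"x": -0.02, "y": -0.022, "z": 0, "twist": -2, "gripper": -1}, {"x": -0.045, "y": -0.05, "z": 0, "twist": -4, "gripper": -1}, {"x": -0.07, "y": -0.078, "z": 0, "twist": -6, "gripper": -1}, {"x": -0.095, "y": -0.106, "z": 0, "twist": -8, "gripper": -1}, {"x": -0.12, "y": -0.134, "z": 0, "twist": -10, "gripper": -1}, {"x": -0.145, "y": -0.162, "z": 0, "twist": -12, "gripper": -1}, {"x": -0.17, "y": -0.19, "z": 0, "twist": -14, "gripper": -1}, {"x": -0.195, "y": -0.218, "z": 0, "twist": -16, "gripper": -1}, {"x": -0.22, "y": -0.246, "z": 0, "twist": -18, "gripper": -1}, {"x": -0.245, "y": -0.274, "z": 0, "twist": -20, "gripper": -1}, {"x": -0.265, "y": -0.296, "z": 0, "twist": -22, "gripper": -1}, {"x": -0.28, "y": -0.313, "z": 0, "twist": -22.75, "gripper": -1}]'

```text
t: 1.1
ee_pos: [0.413, 0.1944, 0.2501]
orientation: [-0.0, 0.035, 0.999, -0.0]
wrist_force: [-0.3, 0.4, -0.0]
opening: 0.004
```

Request:
step_arm --motion '[{"x": -0.008, "y": -0.025, "z": 0, "twist": 0, "gripper": -1}, {"x": -0.018, "y": -0.05, "z": 0, "twist": 0, "gripper": -1}, {"x": -0.027, "y": -0.075, "z": 0, "twist": 0, "gripper": -1}, {"x": -0.036, "y": -0.1, "z": 0, "twist": 0, "gripper": -1}, {"x": -0.045, "y": -0.125, "z": 0, "twist": 0, "gripper": -1}, {"x": -0.053, "y": -0.15, "z": 0, "twist": 0, "gripper": -1}, {"x": -0.06, "y": -0.172, "z": 0.01, "twist": 0, "gripper": -1}, {"x": -0.064, "y": -0.183, "z": 0.03, "twist": 0, "gripper": -1}, {"x": -0.0655, "y": -0.186, "z": 0.05, "twist": 0, "gripper": -1}, {"x": -0.0655, "y": -0.187, "z": 0.07, "twist": 0, "gripper": -1}, {"x": -0.0655, "y": -0.187, "z": 0.08, "twist": 0, "gripper": -1}, {"x": -0.0655, "y": -0.187, "z": 0.08, "twist": 0, "gripper": -1}]'

```text
t: 2.1
ee_pos: [0.4634, 0.0066, 0.1681]
orientation: [-0.003, 0.034, 0.999, -0.0]
wrist_force: [-0.1, -0.1, 1.0]
opening: 0.001
```

Run:
```python
from workcell import *
import cv2,numpy as np
print(get_state())
for n,(a,b,cc,d) in {"side":(150,300,150,340),"wrist":(0,420,0,560),"top":(190,300,200,350)}.items():
    c=capture(n); cv2.imwrite(f"pics/{n}2.png",cv2.resize(c["img"][a:b,cc:d,::-1],None,fx=1 if n=="wrist" else 4,fy=1 if n=="wrist" else 4,interpolation=cv2.INTER_CUBIC)); np.savez(f"{n}2.npz",**c)
```

```text
{'t': 2.1, 'joint_positions': array([-0.30487794,  0.2274861 ,  0.23089034,  2.11546365, -0.07081897,
        0.81106367,  1.47132301]), 'qd': array([-0.00807797, -0.03640256,  0.00026396, -0.04278374,  0.00787584,
        0.03307256, -0.00493387]), 'tau': array([ 3.08391228e-01, -3.09642720e+01,  1.59172140e+00, -1.88379675e+01,
       -9.18908656e-03, -2.20059813e-01,  4.33601614e-02]), 'ee_pos': array([0.4634313 , 0.00657662, 0.16812512]), 'orientation': array([-2.62609461e-03,  3.44084454e-02,  9.99404300e-01, -4.56319041e-04]), 'wrist_force': array([-0.08991171, -0.07780186,  1.01575967]), 'ft_torque': array([ 1.22117893e-05,  2.23403333e-02, -5.14604121e-03]), 'opening': 0.0010977404197481371}
```

View pics/side2.png

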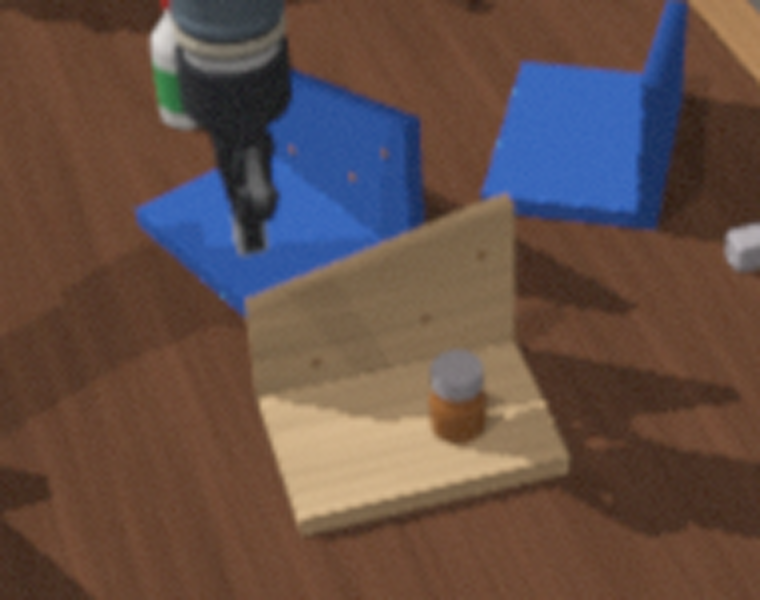

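View pics/wrist2.png

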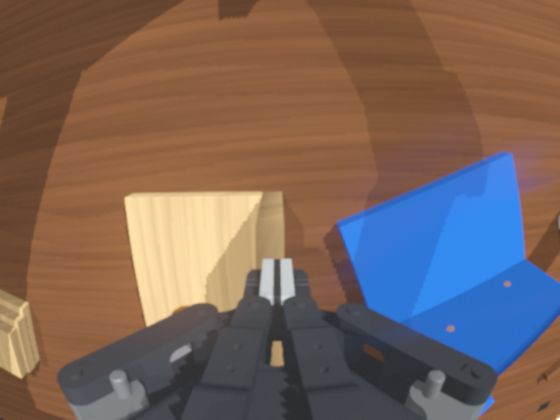

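The fingertips (side view around (250,245), tips above the low end) are over the edge. In the wrist view, the tips at (277,262) line up with the board. I'll descend now.

Request:
step_arm --motion '[{"x": 0, "y": 0, "z": 0.01, "twist": 0, "gripper": -1}, {"x": 0, "y": 0, "z": 0.02, "twist": 0, "gripper": -1}, {"x": 0, "y": 0, "z": 0.03, "twist": 0, "gripper": -1}, {"x": 0, "y": 0, "z": 0.035, "twist": 0, "gripper": -1}, {"x": 0, "y": 0, "z": 0.036, "twist": 0, "gripper": -1}, {"x": 0, "y": 0, "z": 0.036, "twist": 0, "gripper": -1}, {"x": 0, "y": 0, "z": 0.036, "twist": 0, "gripper": -1}, {"x": 0, "y": 0, "z": 0.036, "twist": 0, "gripper": -1}]'

```text
t: 2.92
ee_pos: [0.4656, 0.0066, 0.1346]
orientation: [0.0, 0.034, 0.999, 0.0]
wrist_force: [-0.4, 0.2, -0.7]
opening: 0.002
```

Request:
step_arm --motion '[{"x": 0, "y": -0.003, "z": 0.001, "twist": 0, "gripper": -1}, {"x": 0, "y": -0.003, "z": 0.002, "twist": 0, "gripper": -1}, {"x": 0, "y": -0.003, "z": 0.003, "twist": 0, "gripper": -1}, {"x": 0, "y": -0.003, "z": 0.004, "twist": 0, "gripper": -1}, {"x": 0, "y": -0.003, "z": 0.005, "twist": 0, "gripper": -1}, {"x": 0, "y": -0.003, "z": 0.006, "twist": 0, "gripper": -1}, {"x": 0, "y": -0.003, "z": 0.006, "twist": 0, "gripper": -1}, {"x": 0, "y": -0.003, "z": 0.006, "twist": 0, "gripper": -1}]'

```text
t: 3.58
ee_pos: [0.465, 0.0037, 0.1282]
orientation: [-0.0, 0.034, 0.999, 0.0]
wrist_force: [-0.0, -0.7, -0.4]
opening: 0.004
```

Request:
step_arm --motion '[{"x": 0, "y": 0, "z": 0.001, "twist": 0, "gripper": -1}, {"x": 0, "y": 0, "z": 0.002, "twist": 0, "gripper": -1}, {"x": 0, "y": 0, "z": 0.002, "twist": 0, "gripper": -1}, {"x": 0, "y": 0, "z": 0.002, "twist": 0, "gripper": -1}]'

```text
t: 3.92
ee_pos: [0.465, 0.0037, 0.1262]
orientation: [-0.0, 0.034, 0.999, 0.0]
wrist_force: [-0.2, 0.0, -0.1]
opening: -0.003
```

Request:
step_arm --motion '[{"x": 0, "y": 0, "z": 0.0005, "twist": 0, "gripper": -1}, {"x": 0, "y": 0, "z": 0.001, "twist": 0, "gripper": -1}, {"x": 0, "y": 0, "z": 0.001, "twist": 0, "gripper": -1}, {"x": 0, "y": 0, "z": 0.001, "twist": 0, "gripper": -1}]'

```text
t: 4.25
ee_pos: [0.465, 0.0037, 0.1253]
orientation: [-0.0, 0.034, 0.999, 0.0]
wrist_force: [-0.2, 0.7, -0.3]
opening: -0.002
```

Request:
step_arm --motion '[{"x": 0, "y": 0, "z": 0.0005, "twist": 0, "gripper": -1}, {"x": 0, "y": 0, "z": 0.001, "twist": 0, "gripper": -1}, {"x": 0, "y": 0, "z": 0.001, "twist": 0, "gripper": -1}, {"x": 0, "y": 0, "z": 0.001, "twist": 0, "gripper": -1}]'

```text
t: 4.58
ee_pos: [0.465, 0.0037, 0.1242]
orientation: [-0.0, 0.034, 0.999, 0.0]
wrist_force: [0.6, 0.2, 0.1]
opening: -0.002
```

Noise on the force reading is about ±0.7 N. I'll keep going in 0.5 mm steps.

Request:
step_arm --motion '[{"x": 0, "y": 0, "z": 0.0005, "twist": 0, "gripper": -1}, {"x": 0, "y": 0, "z": 0.0005, "twist": 0, "gripper": -1}, {"x": 0, "y": 0, "z": 0.0005, "twist": 0, "gripper": -1}]'

```text
t: 4.83
ee_pos: [0.465, 0.0037, 0.1237]
orientation: [-0.0, 0.034, 0.999, 0.0]
wrist_force: [1.0, -0.8, -0.8]
opening: -0.001
```

Request:
step_arm --motion '[{"x": 0, "y": 0, "z": 0.0005, "twist": 0, "gripper": -1}, {"x": 0, "y": 0, "z": 0.0005, "twist": 0, "gripper": -1}, {"x": 0, "y": 0, "z": 0.0005, "twist": 0, "gripper": -1}]'

```text
t: 5.08
ee_pos: [0.4651, 0.0037, 0.1235]
orientation: [0.0, 0.034, 0.999, 0.0]
wrist_force: [-1.4, -0.2, 2.8]
opening: 0.001
```

Request:
step_arm --motion '[{"x": 0, "y": 0, "z": 0.0005, "twist": 0, "gripper": -1}, {"x": 0, "y": 0, "z": 0.0005, "twist": 0, "gripper": -1}, {"x": 0, "y": 0, "z": 0.0005, "twist": 0, "gripper": -1}]'

```text
t: 5.33
ee_pos: [0.4652, 0.0037, 0.1233]
orientation: [0.0, 0.034, 0.999, 0.0]
wrist_force: [-2.4, -0.2, 6.3]
opening: 0.0
```

Contact made at about 6 N. I'll ease slightly and start stroking up the slope (dz = 0.25·dx).

Request:
step_arm --motion '[{"x": -0.001, "y": 0, "z": -0.0004, "twist": 0, "gripper": -1}, {"x": -0.002, "y": 0, "z": -0.0007, "twist": 0, "gripper": -1}, {"x": -0.003, "y": 0, "z": -0.00095, "twist": 0, "gripper": -1}, {"x": -0.004, "y": 0, "z": -0.0012, "twist": 0, "gripper": -1}, {"x": -0.005, "y": 0, "z": -0.00145, "twist": 0, "gripper": -1}, {"x": -0.006, "y": 0, "z": -0.0017, "twist": 0, "gripper": -1}, {"x": -0.007, "y": 0, "z": -0.00195, "twist": 0, "gripper": -1}, {"x": -0.008, "y": 0, "z": -0.0022, "twist": 0, "gripper": -1}, {"x": -0.009, "y": 0, "z": -0.00245, "twist": 0, "gripper": -1}, {"x": -0.01, "y": 0, "z": -0.0027, "twist": 0, "gripper": -1}]'

```text
t: 6.17
ee_pos: [0.4701, 0.0032, 0.1245]
orientation: [-0.006, 0.034, 0.999, 0.0]
wrist_force: [-9.1, -0.0, 8.4]
opening: -0.002
```

Run:
```python
from workcell import *
import cv2,numpy as np
from h import *
s=get_state();print(s["t"],s["ee_pos"],s["wrist_force"],s["qd"].round(4))
a=np.load("side2.npz")["img"]
c=capture("side");b=c["img"];np.savez("side3.npz",**c)
# registration on the floor board/jar region
A=cv2.cvtColor(a[245:285,215:300],cv2.COLOR_RGB2GRAY).astype(np.float32);B=cv2.cvtColor(b[245:285,215:300],cv2.COLOR_RGB2GRAY).astype(np.float32)
print(cv2.phaseCorrelate(A,B,cv2.createHanningWindow(A.shape[::-1],cv2.CV_32F)))
cv2.imwrite("pics/side3.png",cv2.resize(np.hstack([a[180:290,200:300],b[180:290,200:300]])[...,::-1],None,fx=4,fy=4,interpolation=cv2.INTER_CUBIC))
s=get_state();print(s["t"],s["ee_pos"],s["wrist_force"],s["qd"].round(4))
```

```text
6.1667 [0.47013845 0.00321844 0.12449283] [-9.06948284 -0.04127136  8.4375638 ] [ 0.0059  0.0113  0.0027 -0.0313 -0.003   0.0172  0.0069]
((0.13858889304489708, 0.20340366995147718), 0.916939676337772)
6.2167 [0.47044616 0.00318492 0.12457832] [-9.38574406  0.96836688  7.99311416] [-0.0005 -0.0019  0.0007 -0.0006  0.001  -0.0047 -0.001 ]
```

View pics/side3.png

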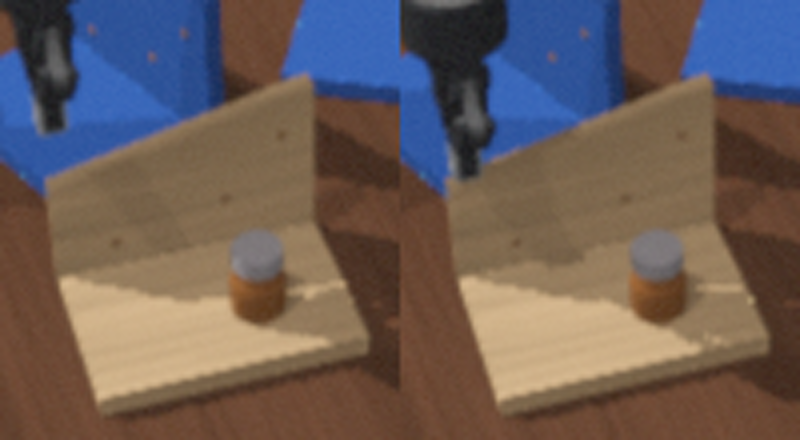

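The box hasn't moved measurably (≤0.3 px), but drag is 9 N because friction is high. I'll lighten the touch.

Request:
step_arm --motion '[{"x": 0, "y": 0, "z": -0.0003, "twist": 0, "gripper": -1}, {"x": 0, "y": 0, "z": -0.0006, "twist": 0, "gripper": -1}, {"x": 0, "y": 0, "z": -0.0006, "twist": 0, "gripper": -1}, {"x": 0, "y": 0, "z": -0.0006, "twist": 0, "gripper": -1}]'

```text
t: 6.55
ee_pos: [0.4749, 0.003, 0.126]
orientation: [-0.0, 0.034, 0.999, 0.0]
wrist_force: [-1.3, 1.0, 1.2]
opening: -0.002
```

Request:
step_arm --motion '[{"x": -0.001, "y": 0, "z": -0.0002, "twist": 0, "gripper": -1}, {"x": -0.002, "y": 0, "z": -0.0004, "twist": 0, "gripper": -1}, {"x": -0.003, "y": 0, "z": -0.0006, "twist": 0, "gripper": -1}, {"x": -0.004, "y": 0, "z": -0.0009, "twist": 0, "gripper": -1}, {"x": -0.005, "y": 0, "z": -0.0011, "twist": 0, "gripper": -1}, {"x": -0.006, "y": 0, "z": -0.0014, "twist": 0, "gripper": -1}, {"x": -0.007, "y": 0, "z": -0.0016, "twist": 0, "gripper": -1}, {"x": -0.008, "y": 0, "z": -0.0019, "twist": 0, "gripper": -1}, {"x": -0.009, "y": 0, "z": -0.0021, "twist": 0, "gripper": -1}, {"x": -0.01, "y": 0, "z": -0.0024, "twist": 0, "gripper": -1}, {"x": -0.011, "y": 0, "z": -0.0026, "twist": 0, "gripper": -1}, {"x": -0.012, "y": 0, "z": -0.0029, "twist": 0, "gripper": -1}]'

```text
t: 7.55
ee_pos: [0.4871, 0.0021, 0.129]
orientation: [-0.0, 0.034, 0.999, 0.0]
wrist_force: [-2.3, 0.4, 1.7]
opening: -0.003
```

Request:
step_arm --motion '[{"x": -0.001, "y": 0, "z": -0.0002, "twist": 0, "gripper": -1}, {"x": -0.002, "y": 0, "z": -0.0004, "twist": 0, "gripper": -1}, {"x": -0.003, "y": 0, "z": -0.0007, "twist": 0, "gripper": -1}, {"x": -0.004, "y": 0, "z": -0.0009, "twist": 0, "gripper": -1}, {"x": -0.005, "y": 0, "z": -0.0012, "twist": 0, "gripper": -1}, {"x": -0.006, "y": 0, "z": -0.0014, "twist": 0, "gripper": -1}, {"x": -0.007, "y": 0, "z": -0.0017, "twist": 0, "gripper": -1}, {"x": -0.008, "y": 0, "z": -0.0019, "twist": 0, "gripper": -1}, {"x": -0.009, "y": 0, "z": -0.0022, "twist": 0, "gripper": -1}, {"x": -0.01, "y": 0, "z": -0.0024, "twist": 0, "gripper": -1}, {"x": -0.011, "y": 0, "z": -0.0027, "twist": 0, "gripper": -1}, {"x": -0.012, "y": 0, "z": -0.0029, "twist": 0, "gripper": -1}]'

```text
t: 8.55
ee_pos: [0.499, 0.0013, 0.1319]
orientation: [-0.0, 0.034, 0.999, 0.0]
wrist_force: [-3.8, 0.2, 3.1]
opening: -0.0
```

Request:
step_arm --motion '[{"x": -0.001, "y": 0, "z": -0.0003, "twist": 0, "gripper": -1}, {"x": -0.002, "y": 0, "z": -0.0006, "twist": 0, "gripper": -1}, {"x": -0.003, "y": 0, "z": -0.0008, "twist": 0, "gripper": -1}, {"x": -0.004, "y": 0, "z": -0.0011, "twist": 0, "gripper": -1}, {"x": -0.005, "y": 0, "z": -0.0013, "twist": 0, "gripper": -1}, {"x": -0.006, "y": 0, "z": -0.0015, "twist": 0, "gripper": -1}, {"x": -0.007, "y": 0, "z": -0.0018, "twist": 0, "gripper": -1}, {"x": -0.008, "y": 0, "z": -0.002, "twist": 0, "gripper": -1}, {"x": -0.009, "y": 0, "z": -0.0023, "twist": 0, "gripper": -1}, {"x": -0.01, "y": 0, "z": -0.0025, "twist": 0, "gripper": -1}, {"x": -0.011, "y": 0, "z": -0.0028, "twist": 0, "gripper": -1}, {"x": -0.012, "y": 0, "z": -0.003, "twist": 0, "gripper": -1}]'

```text
t: 9.55
ee_pos: [0.511, 0.0005, 0.1349]
orientation: [-0.0, 0.034, 0.999, 0.0]
wrist_force: [-4.4, 0.5, 2.5]
opening: -0.005
```

Request:
step_arm --motion '[{"x": -0.001, "y": 0, "z": -0.0003, "twist": 0, "gripper": -1}, {"x": -0.002, "y": 0, "z": -0.0006, "twist": 0, "gripper": -1}, {"x": -0.003, "y": 0, "z": -0.0008, "twist": 0, "gripper": -1}, {"x": -0.004, "y": 0, "z": -0.0011, "twist": 0, "gripper": -1}, {"x": -0.005, "y": 0, "z": -0.0013, "twist": 0, "gripper": -1}, {"x": -0.006, "y": 0, "z": -0.0015, "twist": 0, "gripper": -1}, {"x": -0.007, "y": 0, "z": -0.0018, "twist": 0, "gripper": -1}, {"x": -0.008, "y": 0, "z": -0.002, "twist": 0, "gripper": -1}, {"x": -0.009, "y": 0, "z": -0.0023, "twist": 0, "gripper": -1}, {"x": -0.01, "y": 0, "z": -0.0025, "twist": 0, "gripper": -1}, {"x": -0.011, "y": 0, "z": -0.0028, "twist": 0, "gripper": -1}, {"x": -0.012, "y": 0, "z": -0.003, "twist": 0, "gripper": -1}]'

```text
t: 10.55
ee_pos: [0.523, -0.0003, 0.1379]
orientation: [0.0, 0.034, 0.999, 0.0]
wrist_force: [-3.7, -0.1, 2.1]
opening: -0.001
```

Request:
step_arm --motion '[{"x": -0.001, "y": 0, "z": -0.0002, "twist": 0, "gripper": -1}, {"x": -0.002, "y": 0, "z": -0.0005, "twist": 0, "gripper": -1}, {"x": -0.003, "y": 0, "z": -0.0007, "twist": 0, "gripper": -1}, {"x": -0.004, "y": 0, "z": -0.001, "twist": 0, "gripper": -1}, {"x": -0.005, "y": 0, "z": -0.0012, "twist": 0, "gripper": -1}, {"x": -0.006, "y": 0, "z": -0.0015, "twist": 0, "gripper": -1}, {"x": -0.007, "y": 0, "z": -0.0017, "twist": 0, "gripper": -1}, {"x": -0.008, "y": 0, "z": -0.002, "twist": 0, "gripper": -1}, {"x": -0.009, "y": 0, "z": -0.0022, "twist": 0, "gripper": -1}, {"x": -0.01, "y": 0, "z": -0.0025, "twist": 0, "gripper": -1}, {"x": -0.011, "y": 0, "z": -0.0027, "twist": 0, "gripper": -1}, {"x": -0.012, "y": 0, "z": -0.003, "twist": 0, "gripper": -1}]'

```text
t: 11.55
ee_pos: [0.5348, -0.0011, 0.1409]
orientation: [-0.0, 0.034, 0.999, 0.0]
wrist_force: [-5.1, 0.8, 4.4]
opening: 0.0
```

Request:
step_arm --motion '[{"x": -0.001, "y": 0, "z": -0.0002, "twist": 0, "gripper": -1}, {"x": -0.002, "y": 0, "z": -0.0005, "twist": 0, "gripper": -1}, {"x": -0.003, "y": 0, "z": -0.0007, "twist": 0, "gripper": -1}, {"x": -0.004, "y": 0, "z": -0.001, "twist": 0, "gripper": -1}, {"x": -0.005, "y": 0, "z": -0.0012, "twist": 0, "gripper": -1}, {"x": -0.006, "y": 0, "z": -0.0015, "twist": 0, "gripper": -1}, {"x": -0.007, "y": 0, "z": -0.0017, "twist": 0, "gripper": -1}, {"x": -0.008, "y": 0, "z": -0.002, "twist": 0, "gripper": -1}, {"x": -0.009, "y": 0, "z": -0.0022, "twist": 0, "gripper": -1}, {"x": -0.01, "y": 0, "z": -0.0025, "twist": 0, "gripper": -1}, {"x": -0.011, "y": 0, "z": -0.0027, "twist": 0, "gripper": -1}, {"x": -0.012, "y": 0, "z": -0.003, "twist": 0, "gripper": -1}]'

```text
t: 12.55
ee_pos: [0.5468, -0.002, 0.1439]
orientation: [-0.0, 0.034, 0.999, 0.0]
wrist_force: [-4.7, 0.8, 4.1]
opening: 0.002
```

Run:
```python
from workcell import *
import cv2,numpy as np
c=capture("side");b=c["img"];a=np.load("side3.npz")["img"]
A,B=[cv2.cvtColor(i[245:285,215:300],cv2.COLOR_RGB2GRAY).astype(np.float32) for i in(a,b)]
print(get_state()["wrist_force"],cv2.phaseCorrelate(A,B,cv2.createHanningWindow(A.shape[::-1],cv2.CV_32F)))
cv2.imwrite("pics/side4.png",cv2.resize(np.hstack([a[180:290,200:300],b[180:290,200:300]])[...,::-1],None,fx=4,fy=4,interpolation=cv2.INTER_CUBIC))
```

```text
[-4.58419463  0.47441634  2.99198926] ((-0.316480696698882, -0.1755699900809482), 0.9310443609290653)
```

View pics/side4.png

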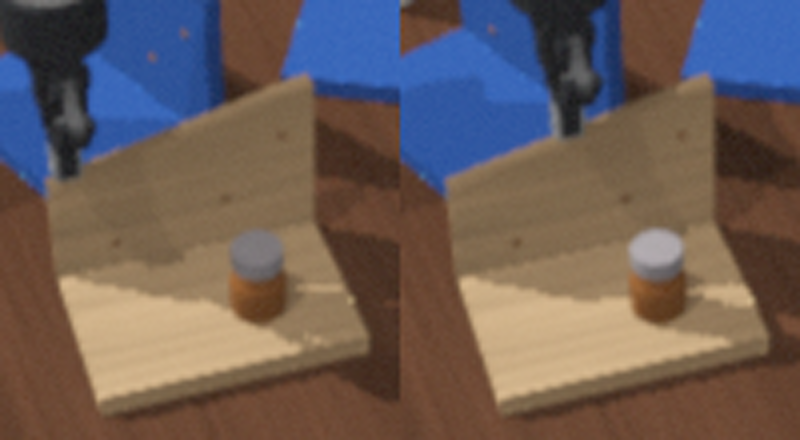

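The box corners sit at the same pixels in both pictures, and the fingertips are at mid-edge, touching. I'll continue.

Request:
step_arm --motion '[{"x": -0.001, "y": 0, "z": -0.0003, "twist": 0, "gripper": -1}, {"x": -0.002, "y": 0, "z": -0.0006, "twist": 0, "gripper": -1}, {"x": -0.003, "y": 0, "z": -0.0008, "twist": 0, "gripper": -1}, {"x": -0.004, "y": 0, "z": -0.0011, "twist": 0, "gripper": -1}, {"x": -0.005, "y": 0, "z": -0.0013, "twist": 0, "gripper": -1}, {"x": -0.006, "y": 0, "z": -0.0016, "twist": 0, "gripper": -1}, {"x": -0.007, "y": 0, "z": -0.0018, "twist": 0, "gripper": -1}, {"x": -0.008, "y": 0, "z": -0.0021, "twist": 0, "gripper": -1}, {"x": -0.009, "y": 0, "z": -0.0023, "twist": 0, "gripper": -1}, {"x": -0.01, "y": 0, "z": -0.0026, "twist": 0, "gripper": -1}, {"x": -0.011, "y": 0, "z": -0.0028, "twist": 0, "gripper": -1}, {"x": -0.012, "y": 0, "z": -0.0031, "twist": 0, "gripper": -1}]'

```text
t: 13.6
ee_pos: [0.559, -0.0028, 0.147]
orientation: [0.0, 0.034, 0.999, 0.0]
wrist_force: [-1.9, 0.7, 1.6]
opening: -0.002
```

Request:
step_arm --motion '[{"x": -0.001, "y": 0, "z": -0.0002, "twist": 0, "gripper": -1}, {"x": -0.002, "y": 0, "z": -0.0005, "twist": 0, "gripper": -1}, {"x": -0.003, "y": 0, "z": -0.0007, "twist": 0, "gripper": -1}, {"x": -0.004, "y": 0, "z": -0.001, "twist": 0, "gripper": -1}, {"x": -0.005, "y": 0, "z": -0.0012, "twist": 0, "gripper": -1}, {"x": -0.006, "y": 0, "z": -0.0015, "twist": 0, "gripper": -1}, {"x": -0.007, "y": 0, "z": -0.0017, "twist": 0, "gripper": -1}, {"x": -0.008, "y": 0, "z": -0.002, "twist": 0, "gripper": -1}, {"x": -0.009, "y": 0, "z": -0.0022, "twist": 0, "gripper": -1}, {"x": -0.01, "y": 0, "z": -0.0025, "twist": 0, "gripper": -1}, {"x": -0.011, "y": 0, "z": -0.0027, "twist": 0, "gripper": -1}, {"x": -0.012, "y": 0, "z": -0.003, "twist": 0, "gripper": -1}]'

```text
t: 14.6
ee_pos: [0.5708, -0.0036, 0.15]
orientation: [-0.0, 0.034, 0.999, 0.0]
wrist_force: [-2.9, 0.7, 1.7]
opening: 0.001
```

Request:
step_arm --motion '[{"x": -0.001, "y": 0, "z": -0.0002, "twist": 0, "gripper": -1}, {"x": -0.002, "y": 0, "z": -0.0004, "twist": 0, "gripper": -1}, {"x": -0.003, "y": 0, "z": -0.0007, "twist": 0, "gripper": -1}, {"x": -0.004, "y": 0, "z": -0.0009, "twist": 0, "gripper": -1}, {"x": -0.005, "y": 0, "z": -0.0012, "twist": 0, "gripper": -1}, {"x": -0.006, "y": 0, "z": -0.0014, "twist": 0, "gripper": -1}, {"x": -0.007, "y": 0, "z": -0.0017, "twist": 0, "gripper": -1}, {"x": -0.008, "y": 0, "z": -0.0019, "twist": 0, "gripper": -1}, {"x": -0.009, "y": 0, "z": -0.0022, "twist": 0, "gripper": -1}, {"x": -0.01, "y": 0, "z": -0.0024, "twist": 0, "gripper": -1}, {"x": -0.011, "y": 0, "z": -0.0027, "twist": 0, "gripper": -1}, {"x": -0.012, "y": 0, "z": -0.0029, "twist": 0, "gripper": -1}]'

```text
t: 15.6
ee_pos: [0.5828, -0.0044, 0.1529]
orientation: [-0.0, 0.034, 0.999, 0.0]
wrist_force: [-4.4, 0.8, 3.1]
opening: 0.001
```

Request:
step_arm --motion '[{"x": -0.001, "y": 0, "z": -0.0002, "twist": 0, "gripper": -1}, {"x": -0.002, "y": 0, "z": -0.0005, "twist": 0, "gripper": -1}, {"x": -0.003, "y": 0, "z": -0.0007, "twist": 0, "gripper": -1}, {"x": -0.004, "y": 0, "z": -0.001, "twist": 0, "gripper": -1}, {"x": -0.005, "y": 0, "z": -0.0012, "twist": 0, "gripper": -1}, {"x": -0.006, "y": 0, "z": -0.0015, "twist": 0, "gripper": -1}, {"x": -0.007, "y": 0, "z": -0.0017, "twist": 0, "gripper": -1}, {"x": -0.008, "y": 0, "z": -0.002, "twist": 0, "gripper": -1}, {"x": -0.009, "y": 0, "z": -0.0022, "twist": 0, "gripper": -1}, {"x": -0.01, "y": 0, "z": -0.0025, "twist": 0, "gripper": -1}, {"x": -0.011, "y": 0, "z": -0.0027, "twist": 0, "gripper": -1}, {"x": -0.012, "y": 0, "z": -0.003, "twist": 0, "gripper": -1}]'

```text
t: 16.6
ee_pos: [0.5946, -0.0052, 0.1559]
orientation: [-0.0, 0.034, 0.999, 0.0]
wrist_force: [-4.9, 0.1, 4.2]
opening: -0.001
```

Request:
step_arm --motion '[{"x": -0.001, "y": 0, "z": -0.0003, "twist": 0, "gripper": -1}, {"x": -0.002, "y": 0, "z": -0.0006, "twist": 0, "gripper": -1}, {"x": -0.003, "y": 0, "z": -0.0008, "twist": 0, "gripper": -1}, {"x": -0.004, "y": 0, "z": -0.0011, "twist": 0, "gripper": -1}, {"x": -0.005, "y": 0, "z": -0.0013, "twist": 0, "gripper": -1}, {"x": -0.006, "y": 0, "z": -0.0016, "twist": 0, "gripper": -1}, {"x": -0.007, "y": 0, "z": -0.0018, "twist": 0, "gripper": -1}, {"x": -0.008, "y": 0, "z": -0.002, "twist": 0, "gripper": -1}, {"x": -0.009, "y": 0, "z": -0.0023, "twist": 0, "gripper": -1}, {"x": -0.01, "y": 0, "z": -0.0025, "twist": 0, "gripper": -1}, {"x": -0.011, "y": 0, "z": -0.0028, "twist": 0, "gripper": -1}, {"x": -0.012, "y": 0, "z": -0.003, "twist": 0, "gripper": -1}]'

```text
t: 17.6
ee_pos: [0.6068, -0.0061, 0.1589]
orientation: [-0.0, 0.034, 0.999, 0.0]
wrist_force: [-4.8, -0.0, 3.8]
opening: 0.003
```

Request:
step_arm --motion '[{"x": -0.001, "y": 0, "z": -0.0002, "twist": 0, "gripper": -1}, {"x": -0.002, "y": 0, "z": -0.0005, "twist": 0, "gripper": -1}, {"x": -0.003, "y": 0, "z": -0.0007, "twist": 0, "gripper": -1}, {"x": -0.004, "y": 0, "z": -0.001, "twist": 0, "gripper": -1}, {"x": -0.005, "y": 0, "z": -0.0012, "twist": 0, "gripper": -1}, {"x": -0.006, "y": 0, "z": -0.0015, "twist": 0, "gripper": -1}, {"x": -0.007, "y": 0, "z": -0.0017, "twist": 0, "gripper": -1}, {"x": -0.008, "y": 0, "z": -0.002, "twist": 0, "gripper": -1}, {"x": -0.009, "y": 0, "z": -0.0022, "twist": 0, "gripper": -1}, {"x": -0.01, "y": 0, "z": -0.0025, "twist": 0, "gripper": -1}, {"x": -0.011, "y": 0, "z": -0.0027, "twist": 0, "gripper": -1}, {"x": -0.012, "y": 0, "z": -0.003, "twist": 0, "gripper": -1}]'

```text
t: 18.6
ee_pos: [0.6186, -0.0069, 0.1619]
orientation: [-0.0, 0.034, 0.999, 0.0]
wrist_force: [-4.9, 0.6, 3.4]
opening: 0.005
```

Request:
step_arm --motion '[{"x": -0.001, "y": 0, "z": -0.0002, "twist": 0, "gripper": -1}, {"x": -0.002, "y": 0, "z": -0.0005, "twist": 0, "gripper": -1}, {"x": -0.003, "y": 0, "z": -0.0007, "twist": 0, "gripper": -1}, {"x": -0.004, "y": 0, "z": -0.001, "twist": 0, "gripper": -1}, {"x": -0.005, "y": 0, "z": -0.0012, "twist": 0, "gripper": -1}, {"x": -0.006, "y": 0, "z": -0.0015, "twist": 0, "gripper": -1}, {"x": -0.007, "y": 0, "z": -0.0017, "twist": 0, "gripper": -1}, {"x": -0.008, "y": 0, "z": -0.002, "twist": 0, "gripper": -1}, {"x": -0.009, "y": 0, "z": -0.0022, "twist": 0, "gripper": -1}, {"x": -0.01, "y": 0, "z": -0.0025, "twist": 0, "gripper": -1}, {"x": -0.011, "y": 0, "z": -0.0027, "twist": 0, "gripper": -1}, {"x": -0.012, "y": 0, "z": -0.003, "twist": 0, "gripper": -1}]'

```text
t: 19.6
ee_pos: [0.6306, -0.0077, 0.1649]
orientation: [-0.0, 0.034, 0.999, 0.0]
wrist_force: [-4.9, 0.2, 3.5]
opening: 0.004
```

Request:
step_arm --motion '[{"x": -0.001, "y": 0, "z": -0.0002, "twist": 0, "gripper": -1}, {"x": -0.002, "y": 0, "z": -0.0005, "twist": 0, "gripper": -1}, {"x": -0.003, "y": 0, "z": -0.0007, "twist": 0, "gripper": -1}, {"x": -0.004, "y": 0, "z": -0.001, "twist": 0, "gripper": -1}, {"x": -0.005, "y": 0, "z": -0.0012, "twist": 0, "gripper": -1}, {"x": -0.006, "y": 0, "z": -0.0015, "twist": 0, "gripper": -1}, {"x": -0.007, "y": 0, "z": -0.0017, "twist": 0, "gripper": -1}, {"x": -0.008, "y": 0, "z": -0.002, "twist": 0, "gripper": -1}, {"x": -0.009, "y": 0, "z": -0.0022, "twist": 0, "gripper": -1}, {"x": -0.01, "y": 0, "z": -0.0025, "twist": 0, "gripper": -1}, {"x": -0.011, "y": 0, "z": -0.0027, "twist": 0, "gripper": -1}, {"x": -0.012, "y": 0, "z": -0.003, "twist": 0, "gripper": -1}]'

```text
t: 20.6
ee_pos: [0.6426, -0.0085, 0.1679]
orientation: [-0.0, 0.034, 0.999, 0.0]
wrist_force: [-5.2, 0.6, 3.8]
opening: 0.002
```

At the high end (box x ≈ 0.088), still touching. I'll lift off now.

Request:
step_arm --motion '[{"x": -0.001, "y": 0, "z": -0.0003, "twist": 0, "gripper": -1}, {"x": -0.002, "y": 0, "z": -0.0006, "twist": 0, "gripper": -1}, {"x": -0.002, "y": 0, "z": -0.002, "twist": 0, "gripper": -1}, {"x": -0.002, "y": 0, "z": -0.006, "twist": 0, "gripper": -1}, {"x": -0.002, "y": 0, "z": -0.015, "twist": 0, "gripper": -1}, {"x": -0.002, "y": 0, "z": -0.03, "twist": 0, "gripper": -1}, {"x": -0.002, "y": 0, "z": -0.05, "twist": 0, "gripper": -1}, {"x": -0.002, "y": 0, "z": -0.07, "twist": 0, "gripper": -1}, {"x": -0.002, "y": 0, "z": -0.085, "twist": 0, "gripper": -1}, {"x": -0.002, "y": 0, "z": -0.09, "twist": 0, "gripper": -1}, {"x": -0.002, "y": 0, "z": -0.09, "twist": 0, "gripper": -1}, {"x": -0.002, "y": 0, "z": -0.09, "twist": 0, "gripper": -1}]'

```text
t: 21.6
ee_pos: [0.6446, -0.0087, 0.2577]
orientation: [0.0, 0.034, 0.999, 0.0]
wrist_force: [-0.3, -0.5, 0.2]
opening: -0.001
```

Run:
```python
from workcell import *
import cv2,numpy as np
c=capture("side");b=c["img"];a=np.load("side1.npz")["img"]
s=get_state();print(s["t"],s["ee_pos"],s["wrist_force"])
for r in [(245,285,215,300),(305,350,290,350),(145,185,180,210)]:
    A,B=[cv2.cvtColor(i[r[0]:r[1],r[2]:r[3]],cv2.COLOR_RGB2GRAY).astype(np.float32) for i in(a,b)]
    print(cv2.phaseCorrelate(A,B,cv2.createHanningWindow(A.shape[::-1],cv2.CV_32F)))
cv2.imwrite("pics/side5.png",cv2.resize(np.hstack([a[140:290,180:310],b[140:290,180:310]])[...,::-1],None,fx=3,fy=3,interpolation=cv2.INTER_CUBIC))
```

```text
21.65 [ 0.64420583 -0.00863889  0.25696643] [ 0.45718179  0.17151167 -0.00533315]
((-0.07895643224704685, -0.026192753456605544), 0.9186683819029067)
((-0.07650176390404795, 0.8084449374347322), 0.7036486046402542)
((0.5159200430735229, 0.16184886594392722), 0.8174997836351394)
```

View pics/side5.png

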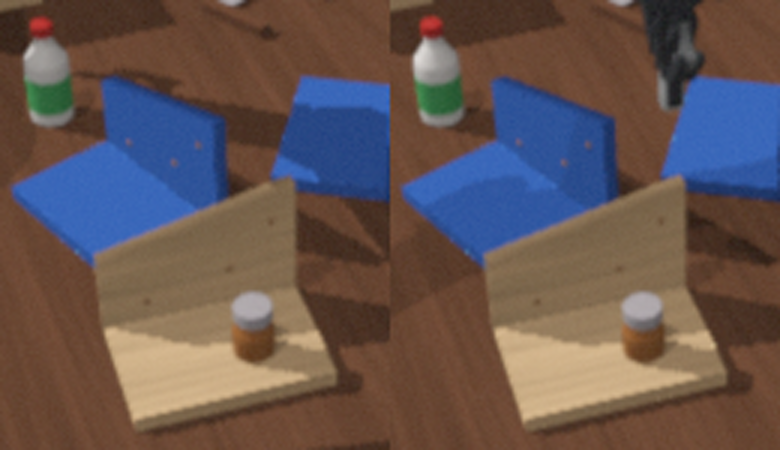

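The before and after pictures match: box, jar and bottle are at the same pixels, and the fingers are clear.

```bash
python3 -c "
from workcell import *
print(close_job())"
```

```text
the job is handed in; nothing more can be done
None
```

I ran the closed fingertips up the sloping edge from the low end to the high end, lifted them about 90 mm clear and handed the job in at about 21.7 s. In the box's frame, the stroke went from x ≈ −90 mm to about +88 mm. No verdict was reported.

- **Touch:** every force reading during the stroke showed contact, mostly 1–5 N vertical and 1–5 N drag. These readings came only at the end of each roughly 12 mm step, so contact in between was not measured directly.
- **High drag at the start:** drag rose to about 9 N (12 N total) in the first 10 mm because friction was higher than I expected. I lightened the touch and carried on without leaving the edge.
- **Box and bystanders:** before-and-after side pictures show the box with the jar on it within 0.1 px of where they were. The glue bottle's image match read 0.5 px.
- **One weaker reading:** the offcuts' image match read 0.8 px, about 1–2 mm. I put that down to changed shadows, since the arm never went near them, but I didn't check it further.

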